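Hold the press's thrust ball up to the magnifier on its carry tray

TASK

Pick the steel thrust ball of the press out of the bin of spares, leaving the other spares in the bin, and set it in one of the pockets of the wooden carry tray where that stands on the table. Then take the tray by its upright grip, lift it and carry it level so that the ball stays in its pocket, and hold it still and level in front of the magnifier so that the ball can be checked for pits, on the robot's side of the lens, with the ball opposite the middle of the lens, about 10 cm from the glass, and the tray's grip not between ball and lens. Finish while still holding the tray there with nothing else carrying it; do not bump the magnifier, and leave everything else where it is.

Things in the scene. Friction and masses are not known exactly. Their poses are not given: they have to be found in the camera images.
- ball_center (a point): Centre of the bright steel ball, 36 mm in diameter, 190 g, loose on the floor of the bin. It is free to roll when pushed.
- bin: Blue shallow steel bin, 190 mm (its x) by 280 mm (its y), 45 mm high, walls and floor 5 mm, open on top, fixed. Origin: centre of its underside. Ball, nut and bush lie in a row along its y axis, about 76 mm apart, in any order; bolt and spanner lie along its two long walls.
- nut: Dark steel hexagon nut, 32 mm across the flats, 18 mm high, lying flat in the bin; origin: centre of its underside.
- bush: Brass bush (ring), 34 mm outside diameter, 20 mm high, standing in the bin; origin: centre of its underside.
- bolt: Steel bolt with its nut screwed on, about 97 mm long, 19 mm thick (22 mm over the corners), lying in the bin; origin: at mid-length, at its underside.
- spanner: Small steel spanner, 130 mm long, lying flat in the bin; origin: about the middle of its length, at its underside.
- tray: Loose beech carry tray, 180 g: board 150 (its x) by 64 by 14 mm; upright grip on its middle, 40 mm along x, 14 mm thick along y, its top 64 mm above the underside: pinch it across y from above. 50 mm from the middle at each end, a blind pocket 22 mm wide, 8 mm deep; the ball sits 4 mm deep on its rim and rolls out if tipped about 35 degrees. Origin: centre of the underside, z up.
- pocket_a (a point): Where the ball's centre lies when it sits in the pocket at the tray's +x end: 50 mm from the middle, 28 mm above the tray's underside (14 mm above the board).
- pocket_b (a point): The same for the pocket at the tray's -x end. Either pocket will do.
- tray_grip (a point): Point in the middle of the tray's upright grip, 45 mm above the tray's underside: where to pinch it.
- magnifier: Fixed stand magnifier: round grey foot 130 mm across, 16 mm high; steel column at its +y side, 85 mm from the lens axis, 306 mm high; on it an upright round lens in a black rim, its height differing from start to start. Origin: on the table, straight below the lens centre. Its x axis is the lens axis and points away from the robot's side; the side to use is -x.
- lens_center (a point): Centre of the clear lens, 100 mm across, 4 mm thick, in a rim 114 mm across; 150 to 210 mm above the table. Axes as the magnifier's: x along the lens axis, away from the robot's side, y sideways, z up. The ball is to be held at about x = -100 mm, y = 0, z = 0 in these axes.
- mug: White mug, 82 mm across, 95 mm high, with a handle, standing on the left; origin: centre of its underside. To be left alone.
- ink_tin: Red ink tin, 72 mm across, 55 mm high; origin: centre of its underside. To be left alone.
- gouge_b: Carving gouge with a dark handle, 140 mm long, 26 mm high, lying on the table on the left; origin: middle of its handle, underside. To be left alone.
- marker: Grey and black marker pen, 130 mm long, 17 mm thick, lying on the table, left of the tray; origin: its middle, underside. To be left alone.
Mind the look-alikes: they are no part of the job. Leave any pink or turquoise look-alike of the spanner alone.

How it is judged (in metres and radians):
On the way, in this order (a step that is already met when the one before it is completed fails the run):
1. the ball is lifted out of the bin in the gripper (height (world z) of ball_center above 0.065 m and contact force between the fingers and ball above 0.5 N), for 0.2 s.
2. the ball sits in a pocket of the tray, let go, while the tray stands on the table ((distance between ball_center and pocket_a below 0.006 m or distance between ball_center and pocket_b below 0.006 m) and contact force between the fingers and ball below 0.1 N and height (world z) of tray below 0.006 m and angle between tray's own z axis and vertical below 0.05 rad), for 0.3 s.
3. the tray is lifted in the gripper with the ball in its pocket ((distance between ball_center and pocket_a below 0.006 m or distance between ball_center and pocket_b below 0.006 m) and height (world z) of tray above 0.05 m and contact force between the fingers and tray above 1 N), for 0.2 s.
At the end, for the whole second after the job is handed in: The gripper holds the tray still, over 80 mm up, level within 7 degrees; ball in a pocket, 70 to 130 mm from the lens on the robot's side, within 25 mm of its axis sideways and in height, untouched by fingers; tray grip over 80 mm from lens centre; magnifier untouched; other spares in the bin ((distance between ball_center and pocket_a below 0.006 m or distance between ball_center and pocket_b below 0.006 m) and y of ball_center in the frame of lens_center between -0.025 and 0.025 m and z of ball_center in the frame of lens_center between -0.025 and 0.025 m and x of ball_center in the frame of lens_center between -0.13 and -0.07 m and distance between tray_grip and lens_center above 0.08 m and angle between tray's own z axis and vertical below 0.12 rad and height (world z) of tray above 0.08 m and linear speed of tray below 0.02 m/s and angular speed of tray below 0.15 rad/s and contact force between the fingers and tray above 1 N and contact force between the fingers and ball below 0.1 N and contact force between tray and magnifier below 0.1 N and x of nut in the frame of bin between -0.09 and 0.09 m and y of nut in the frame of bin between -0.135 and 0.135 m and z of each of nut, bush, bolt, spanner in the frame of bin below 0.04 m and x of bush in the frame of bin between -0.09 and 0.09 m and y of bush in the frame of bin between -0.135 and 0.135 m and x of bolt in the frame of bin between -0.09 and 0.09 m and y of bolt in the frame of bin between -0.135 and 0.135 m and x of spanner in the frame of bin between -0.09 and 0.09 m and y of spanner in the frame of bin between -0.135 and 0.135 m); the arm keeps its last pose, push and grip.
It fails at once if the tray tips more than 20 degrees (angle between tray's own z axis and vertical above 0.35 rad).
It fails at once if the magnifier is bumped (more than 2 N) (contact force between magnifier and anything else above 2 N).
It fails at once if mug, ink tin, gouge or marker are moved by more than 30 mm (distance of any of mug, ink_tin, gouge_b, marker from where it was at the start of the episode above 0.03 m).
It also fails if it takes over 51 s, if anything falls off the work surface, if the arm or the gripper's body presses on something with over 40 N, if the wrist force passes 120 N, or if a joint passes its speed limit or range.

ROBOT

A 7-joint arm with a two-finger parallel gripper is mounted at the origin on the work surface. World frame = base frame: x ahead of the robot, y to its left, z up, the work surface at z = 0. Lengths are in mm, angles in degrees, forces in N, time in s.
With the tool pointing down it reaches from about 425 to 950 mm from the base axis. Payload 16.7 kg.
Tool frame: the origin (TCP) lies on the centre line of the jaws, within the pads' length; the fingertips stand 14 mm ahead of it and the grasp point (between the pads) lies 5 mm behind it; z points along the fingers, y is the direction in which the jaws open and shut (so a half turn about z gives the same grasp; the last joint's range is limited). The gripper opens to 94 mm and grips with 3 to 60 N. Pads are 16 mm wide; open, the fingers measure 119 mm over their backs; the gripper's body (75 mm by 177 mm) begins 78 mm behind the grasp point.
Start: joints at [-80.93, 24.414, 4.234, 92.017, -1.954, 63.644, -3.845], TCP at [204.504, 643.237, 219.467] pointing down, gripper open.
Joint ranges: [-163.25, 163.25], [-28.42, 122.38], [-70.27, 78.77], [12.13, 141.07], [-58.53, 238.53], [9.26, 117.41], [-156.51, 156.51]. Speed limits (degrees/s): [108.29, 108.29, 136.94, 136.94, 172.46, 172.46, 172.46].

INTERFACE

Orientations are given as a 3x3 rotation matrix whose columns are the frame's x, y, z axes.
In Python, from cell import readout, camera, camera_model, workorder, models gives the robot as it stands. The module is installed in compiled form; this text tells all that it offers.
- The arm moves only by the tool step_arm, never from a script. Its arguments are lists of equal length, an entry for each row: "translation": the shift along the world's x, y, z in m, a list of three; "dr": the turn, a rotation vector about the world's x, y, z in degrees, a list of three. A call has 1 to 5 rows; each row shifts and turns the pose as measured when the row begins; what a row does not reach is not made up. A row lasts 1/10 s, in which the tool goes at most 50 mm and 8.59 degrees, less where a joint would pass 70% of its speed; a pose out of reach is approached as far as the arm can. A call is refused whole if a number of a shift passes 0.05 or a number of a turn 8.59, either way. A call with a gripper value outside its range is refused whole. "fingers" is the finger opening in m, from 0 to 0.094, set as the call begins (left out, the last holds). The fingers move at their own pace and stop on an object; "grip_force" is the grip in N (left out, the last holds). Time passes only in rows, so rows that do not move let the fingers close. It gives the time, the measured TCP pose, the force and the opening at its end, in the units of the state.
- readout.sense(): the state, without advancing time (a new reading comes with each control period).
- camera(name): name is "side" or "top" or "wrist"; returns the picture (480x640x3 uint8, red, green, blue); there is no depth.
- camera_model(name): a dict with "K" (3x3 intrinsics, pixels), "R" (3x3) and "t" (3): a world point X has camera coordinates R X + t. Camera axes: x right, y down, z forward; pixel columns grow to the right and rows downward; lengths in mm; the calibration is good to about 2 mm. The wrist camera is an equidistant fisheye: a pixel r from the principal point sees the ray r / f radians off the axis. A picture is of the moment at which its call begins: read the wrist's pose just before it. camera_model takes no time and is no camera call; for the wrist camera it gives the pose at the moment of the call.
- workorder.close_job(): hands the job in, once; it reports no verdict.
Trained networks look in the newest picture that a camera, given by its name, has taken for a name from the list of things; names that differ only in an ending like _2 or _b are one class to them, and where a whole thing is asked for, a point or a joint stands for the part that bears it (a point fixed in the world has none). Each returns a list of dicts, best first, with "score" (0 to 1); they miss things now and then, are a little off and sometimes report something else, mostly with a low value. They report only what shows in the picture. A call takes as long as a camera call. They do not tell look-alikes from the thing itself.
- models.search_frame(camera, thing): "bbox" ([centre column, centre row, width, height] in pixels, round what is visible of it).
The state is a dict: "time_s": time; "joints": joint angles; "qvel": joint speeds; "joint_torque": joint torques, N m; "eef_pos": TCP position; "tcp_rot": TCP orientation; "contact_force": force on the tool from outside, world axes, zero at the start; "wrist_torque": the same for the moment, N m; "grip_width": opening from 0.0 (shut) to 1.0 (fully open).
Only numpy, scipy, OpenCV 4.12 (cv2) and the standard library are available. Lean on these libraries where they do the work, as an engineer would, in place of code of your own. Each camera call takes 0.05 s, during which the arm holds its last target.

## Working session

There is one attempt and no reset: what is moved stays moved. The work goes in short steps, Python scripts to look and compute and a tool call to move; the robot and the scene stay as the last step left them, time stands still between calls to the robot, and variables do not carry over. Pictures are saved under pics/ and viewed, and the job is handed in when it is done.

Besides the shell and the picture viewer there is one more tool, called after ">>>" in YAML: its name, and indented under it one key for each argument. step_arm: Moves the arm, as the interface text tells. Its arguments: {"type":"object","properties":{"translation":{"type":"array"},"dr":{"type":"array"},"fingers":{"type":"number"},"grip_force":{"type":"number"}},"required":["translation","dr"]}

```bash
mkdir -p pics
cat > h.py <<'E'
import numpy as np, cv2
from cell import readout, camera, camera_model, workorder, models
def snap(n,fn):
    m=camera_model(n); im=camera(n); cv2.imwrite('pics/'+fn,im[:,:,::-1]); return m,im
def ray(m,u,v,wrist=False):
    K=np.array(m['K']);R=np.array(m['R']);t=np.array(m['t'])
    x=(u-K[0,2])/K[0,0];y=(v-K[1,2])/K[1,1]
    if wrist:
        r=np.hypot(x,y); d=np.array([x/r*np.sin(r),y/r*np.sin(r),np.cos(r)]) if r>1e-9 else np.array([0,0,1.])
    else: d=np.array([x,y,1.])
    return -R.T@t, R.T@d
def atz(m,u,v,z,wrist=False):
    c,d=ray(m,u,v,wrist); return c+d*(z-c[2])/d[2]
def proj(m,X):
    p=np.array(m['R'])@np.array(X)+np.array(m['t']); K=np.array(m['K']); q=K@p; return q[:2]/q[2]
def tri(rs):
    A=np.zeros((3,3));b=np.zeros(3)
    for c,d in rs:
        d=d/np.linalg.norm(d);P=np.eye(3)-np.outer(d,d);A+=P;b+=P@c
    return np.linalg.solve(A,b)
E
python3 - <<'E'
from h import *
s=readout.sense();print(s['time_s'],s['eef_pos'],s['tcp_rot'])
for n in ['top','side','wrist']:
    m,im=snap(n,n+'0.png'); print(n,m)
    for t in ['ball_center','bin','tray','tray_grip','pocket_a','lens_center','magnifier','bush','nut'] if n!='wrist' else []:
        print(t,[(np.round(d['bbox'],1).tolist(),round(d['score'],2)) for d in models.search_frame(n,t)[:3]])
print(readout.sense()['time_s'])
E
```

```text
0.0 [204.43930791 642.85525934 218.77275268] [[-9.52988142e-01  3.03007473e-01 -2.69612405e-04]
 [ 3.03007567e-01  9.52987314e-01 -1.26270658e-03]
 [-1.25672329e-04 -1.28503900e-03 -9.99999166e-01]]
top {'K': array([[436.36382816,   0.        , 326.58001663],
       [  0.        , 436.36382816, 240.38687406],
       [  0.        ,   0.        ,   1.        ]]), 'R': array([[ 0.02783573, -0.99954048, -0.01199981],
       [-0.98918109, -0.02581354, -0.14441061],
       [ 0.14403449,  0.01588976, -0.98944509]]), 't': array([ 40.81679657, 581.10625626, 996.73621595])}
ball_center [([472.9, 252.4, 14.3, 13.2], 0.48)]
bin [([470.9, 256.4, 126.2, 97.1], 0.66), ([314.5, 279.6, 36.7, 67.9], 0.27)]
tray [([316.6, 278.4, 39.5, 66.0], 0.73), ([435.9, 251.3, 13.3, 16.3], 0.57), ([471.4, 253.8, 13.9, 12.5], 0.56)]
tray_grip [([315.8, 280.6, 42.5, 68.5], 0.75)]
pocket_a [([315.7, 278.4, 45.8, 70.5], 0.79)]
lens_center [([224.9, 157.3, 87.6, 19.7], 0.55)]
magnifier [([220.9, 174.0, 92.0, 74.2], 0.63)]
bush [([436.6, 249.4, 15.1, 15.2], 0.47)]
nut [([502.5, 257.1, 18.2, 17.1], 0.67)]
side {'K': array
[... 665 characters left out ...]
center [([208.2, 215.7, 34.5, 30.4], 0.72), ([320.9, 136.7, 52.0, 40.3], 0.63)]
magnifier [([324.5, 143.9, 48.4, 124.5], 0.95), ([383.5, 220.0, 33.3, 35.2], 0.61)]
bush [([418.5, 322.8, 16.8, 15.2], 0.78)]
nut [([476.6, 375.8, 21.5, 19.8], 0.72), ([304.6, 268.6, 69.0, 42.6], 0.59)]
wrist {'K': array([[371.64829954,   0.        , 319.11902164],
       [  0.        , 371.64829954, 243.41392642],
       [  0.        ,   0.        ,   1.        ]]), 'R': array([[ 3.02940534e-01,  9.53009345e-01,  4.70784376e-04],
       [ 9.22125339e-01, -2.93247864e-01,  2.52369865e-01],
       [ 2.40648896e-01, -7.60189395e-02, -9.67630730e-01]]), 't': array([-675.39581121,  -26.54377219,  391.20519135])}
1.05
```

View pics/top0.png

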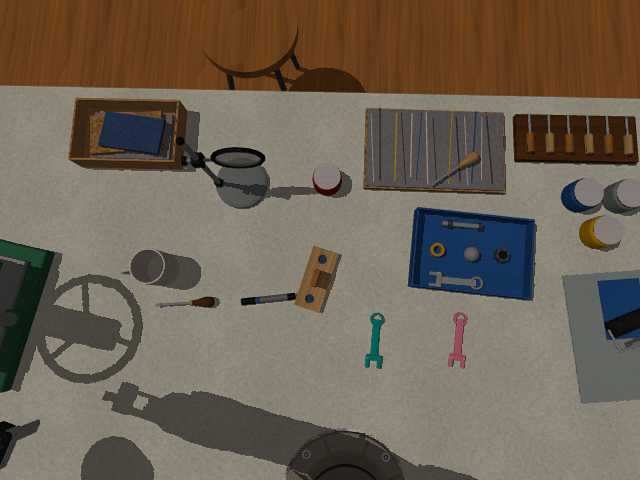

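View pics/side0.png

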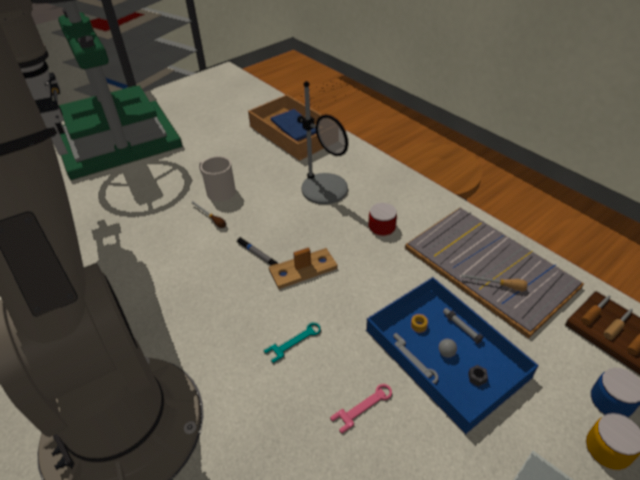

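Run:
```python
import cv2
a=cv2.imread('pics/top0.png');b=cv2.imread('pics/side0.png')
cv2.imwrite('pics/c1.png',cv2.resize(a[90:320,160:560],None,fx=2,fy=2,interpolation=cv2.INTER_CUBIC))
cv2.imwrite('pics/c2.png',cv2.resize(b[60:320,200:420],None,fx=2.3,fy=2.3,interpolation=cv2.INTER_CUBIC))
```

```text
(no output)
```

View crops.

View pics/c1.png

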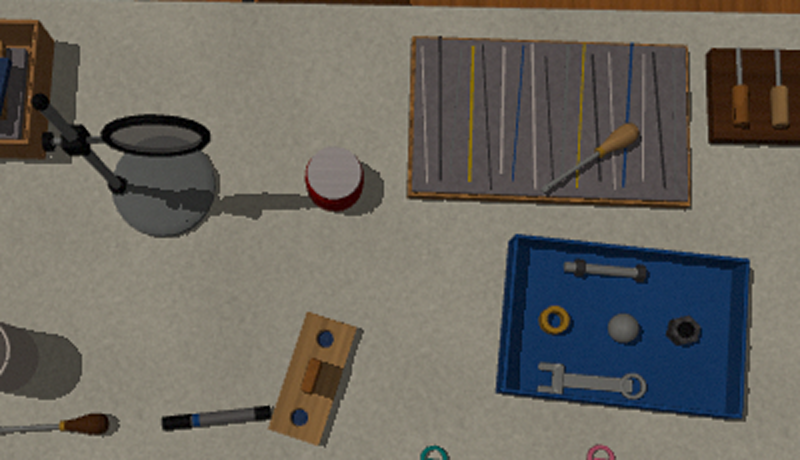

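View pics/c2.png

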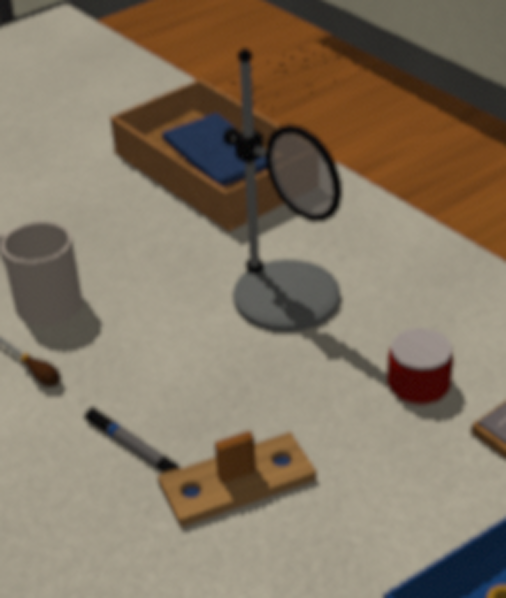

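Run:
```python
from h import *
import pickle
m={n:camera_model(n) for n in ('top','side')}
pickle.dump(m,open('m.pkl','wb'))
print('ball',atz(m['top'],472.2,253.5,23),atz(m['side'],447.1,347.7,23))
print('ball tri',tri([ray(m['top'],472.2,253.5),ray(m['side'],447.1,347.7)]))
print('lens tri',tri([ray(m['top'],238,157.5),ray(m['side'],332,135)]))
print('foot',atz(m['top'],243,185,16),atz(m['side'],325,187,16))
```

```text
ball [ 559.88964665 -294.388991     23.        ] [ 560.09519963 -292.66139117   23.        ]
ball tri [ 559.31464118 -293.49395622   24.86646142]
lens tri [731.21921305 245.09553437 187.9342933 ]
foot [717.7815389  269.23010905  16.        ] [722.45852784 264.40799829  16.        ]
```

```bash
cat > fit.py <<'E'
from h import *
import pickle
from scipy.optimize import least_squares
m=pickle.load(open('m.pkl','rb'))
c1=lambda x,y:(160+x/2-.25,90+y/2-.25)
c2=lambda x,y:(200+x/2.3-.28,60+y/2.3-.28)
# bin rim outer corners z=45
for n,p in dict(tl=(512,235),tr=(750,259),br=(745,419),bl=(497,392)).items(): print('bin',n,atz(m['top'],*c1(*p),45 if 1 else 0).round(0))
# tray board top corners z=14
for n,p in dict(tl=(309,313),tr=(362,328),br=(322,446),bl=(269,427)).items(): print('tray',n,atz(m['top'],*c1(*p),14).round(1))
a=atz(m['top'],*c1(325,339),14);b=atz(m['top'],*c1(299.5,417.5),14);print('pockets top',a,b,np.linalg.norm(a-b),(a+b)/2)
a=atz(m['side'],*c2(283,459),14);b=atz(m['side'],*c2(191,490),14);print('pockets side',a,b,np.linalg.norm(a-b),(a+b)/2)
# lens rim: fit circle pose to dark pixels
obs={}
for n,(x0,y0,x1,y1) in dict(top=(206,140,270,175),side=(314,110,352,160)).items():
    im=cv2.imread(f'pics/{n}0.png').astype(int)
    g=im.max(2); M=np.zeros(g.shape,np.uint8); M[y0:y1,x0:x1]=(g[y0:y1,x0:x1]<45)
    nc,lab,st,_=cv2.connectedComponentsWithStats(M); k=1+np.argmax(st[1:,4]); print(n,st[k])
    c=max(cv2.findContours((lab==k).astype(np.uint8),cv2.RETR_EXTERNAL,cv2.CHAIN_APPROX_NONE)[0],key=len)[:,0,:].astype(float)
    obs[n]=c; print(n,cv2.fitEllipse(c.astype(np.float32)))
E
python3 fit.py
```

```text
bin tl [ 665. -155.   45.]
bin tr [ 643. -437.   45.]
bin br [ 454. -424.   45.]
bin bl [ 477. -137.   45.]
tray tl [568.7  86.6  14. ]
tray tr [552.   21.5  14. ]
tray br [408.9  66.   14. ]
tray bl [429.6 130.2  14. ]
pockets top [537.31060872  66.16712974  14.        ] [441.86700061  94.01303775  14.        ] 99.42271834127423 [489.58880466  80.09008374  14.        ]
pockets side [539.73272033  62.22166544  14.        ] [442.79149888  91.48039941  14.        ] 101.26042627785104 [491.2621096   76.85103242  14.        ]
top [211 147  54  21 424]
top ((237.53323364257812, 157.38624572753906), (19.95525360107422, 54.30640411376953), 91.69999694824219)
side [314 115  34  40 242]
side ((330.9570007324219, 134.77232360839844), (26.87319564819336, 42.40848159790039), 150.3192901611328)
```

```bash
cat >> fit.py <<'E'
E={n:cv2.fitEllipse(obs[n].astype(np.float32)) for n in obs}
th=np.linspace(0,2*np.pi,120,endpoint=False)
def model(p,n):
    x,y,z,yaw=p; v=np.array([-np.sin(yaw),np.cos(yaw),0])
    pts=[proj(m[n],np.array([x,y,z])+57*(np.cos(t)*v+np.sin(t)*np.array([0,0,1]))) for t in th]
    return np.array(pts)
def res(p):
    r=[]
    for n in obs:
        q=model(p,n); d=np.linalg.norm(obs[n][:,None]-q[None],axis=2)
        r+=list(d.min(1)); 
    return np.array(r)
for y0 in (-.3,0,.3):
    s=least_squares(res,[731,245,188,y0],loss='soft_l1'); print(s.x,np.degrees(s.x[3]),s.cost)
p=s.x;v=np.array([-np.sin(p[3]),np.cos(p[3]),0])
col=p[:3]+85*v
for n,f in (('top',c1),('side',c2)):
    print(n,'col base',proj(m[n],[col[0],col[1],16]),'top',proj(m[n],[col[0],col[1],306]))
print('obs top base',c1(117,184),'top',c1(40,102),'side base',c2(255,267),'top',c2(245,56))
print('col base tri',tri([ray(m['top'],*c1(117,184)),ray(m['side'],*c2(255,267))]),'top',tri([ray(m['top'],*c1(40,102)),ray(m['side'],*c2(245,56))]))
E
python3 fit.py | tail -7
```

```text
[7.29448926e+02 2.46616485e+02 1.87479745e+02 6.52327183e-02] 3.737559442832621 79.46753288053219
[7.29448216e+02 2.46615843e+02 1.87481138e+02 6.52344628e-02] 3.7376593989961466 79.46753374999435
[7.29395315e+02 2.46510542e+02 1.87560986e+02 6.55574065e-02] 3.7561627108985487 79.48252100023251
top col base [218.37097688 182.05982288] top [177.83773546 138.4862072 ]
side col base [309.85819548 175.88978903] top [305.43387003  80.25644996]
obs top base (218.25, 181.75) top (179.75, 140.75) side base (310.58956521739134, 175.80695652173912) top (306.24173913043484, 84.06782608695653)
col base tri [725.51136474 331.43161178  15.24786574] top [724.13581865 330.71881114 295.97709925]
```

>>> step_arm:
  translation:
    - [0.039, -0.029, 0]
    - [0.039, -0.029, 0]
    - [0.039, -0.029, 0]
    - [0.039, -0.029, 0]
    - [0.039, -0.029, 0]
  dr:
    - [0, 0, 2.5]
    - [0, 0, 2.5]
    - [0, 0, 2.5]
    - [0, 0, 2.5]
    - [0, 0, 2.5]
  fingers: 0.06

```text
time_s: 1.55
eef_pos: [396.6, 498.1, 219.1]
tcp_rot: [[-0.998, 0.068, -0.003], [0.068, 0.998, 0.001], [0.003, 0.001, -1.0]]
contact_force: [0.5, 0.3, -0.6]
grip_width: 0.646
```

>>> step_arm:
  translation:
    - [0.027, -0.041, 0]
    - [0.027, -0.041, 0]
    - [0.027, -0.041, 0]
    - [0.027, -0.041, 0]
    - [0.027, -0.041, 0]
  dr:
    - [0, 0, 0]
    - [0, 0, 0]
    - [0, 0, 0]
    - [0, 0, 0]
    - [0, 0, 0]

```text
time_s: 2.05
eef_pos: [534.8, 289.5, 219.6]
tcp_rot: [[-0.998, 0.067, -0.001], [0.067, 0.998, 0.003], [0.001, 0.003, -1.0]]
contact_force: [0.8, 1.3, 0.0]
grip_width: 0.637
```

>>> step_arm:
  translation:
    - [0.018, -0.046, 0]
    - [0.012, -0.048, 0]
    - [0.008, -0.049, 0]
    - [0.005, -0.049, 0]
    - [0, -0.049, 0]
  dr:
    - [0, 0, 0]
    - [0, 0, 0]
    - [0, 0, 0]
    - [0, 0, 0]
    - [0, 0, 0]

```text
time_s: 2.55
eef_pos: [580.0, 45.5, 220.1]
tcp_rot: [[-0.998, 0.067, 0.002], [0.067, 0.998, 0.003], [-0.001, 0.003, -1.0]]
contact_force: [0.4, -0.8, 0.3]
grip_width: 0.638
```

>>> step_arm:
  translation:
    - [0, -0.049, 0]
    - [0, -0.049, 0]
    - [0, -0.049, 0]
    - [0, -0.049, 0]
    - [0, -0.049, 0]
  dr:
    - [0, 0, 0]
    - [0, 0, 0]
    - [0, 0, 0]
    - [0, 0, 0]
    - [0, 0, 0]

```text
time_s: 3.05
eef_pos: [579.0, -204.4, 221.5]
tcp_rot: [[-0.998, 0.067, 0.005], [0.067, 0.998, 0.004], [-0.004, 0.004, -1.0]]
contact_force: [0.4, -0.1, 0.8]
grip_width: 0.638
```

>>> step_arm:
  translation:
    - [-0.009, -0.045, -0.01]
    - [-0.01, -0.045, -0.02]
    - [0, 0, -0.02]
    - [0, 0, 0]
    - [0, 0, 0]
  dr:
    - [0, 0, 0]
    - [0, 0, 0]
    - [0.2, 0.2, 0]
    - [0, 0, 0]
    - [0, 0, 0]

```text
time_s: 3.55
eef_pos: [557.4, -305.2, 172.4]
tcp_rot: [[-0.997, 0.076, 0.003], [0.076, 0.997, 0.003], [-0.003, 0.004, -1.0]]
contact_force: [0.4, -0.3, 0.5]
grip_width: 0.639
```

```bash
cat > w.py <<'E'
from h import *
import sys
s=readout.sense();print(s['time_s'],s['eef_pos'].round(1),s['joints'].round(0))
m,im=snap('wrist',sys.argv[1])
for t in sys.argv[2:]:
    name,z=t.split(':')
    for d in models.search_frame('wrist',name)[:3]:
        u,v=d['bbox'][:2]; print(name,np.round(d['bbox'],1),round(d['score'],2),atz(m,u,v,float(z),True).round(1))
E
python3 w.py w1.png ball_center:23 bush:15 nut:14
```

```text
3.55 [ 557.4 -305.2  172.4] [  5.  25.  24. 101. -12.  57. 119.]
ball_center [335.4 234.7  43.2  43.4] 0.93 [ 560.4 -290.2   23. ]
bush [423.8 237.9  38.1  41.1] 0.69 [ 571.5 -208.5   15. ]
nut [251.  236.9  43.   44.1] 0.93 [ 558.7 -366.3   14. ]
nut [423.8 236.2  40.4  42.2] 0.44 [ 570.1 -208.2   14. ]
```

View pics/w1.png

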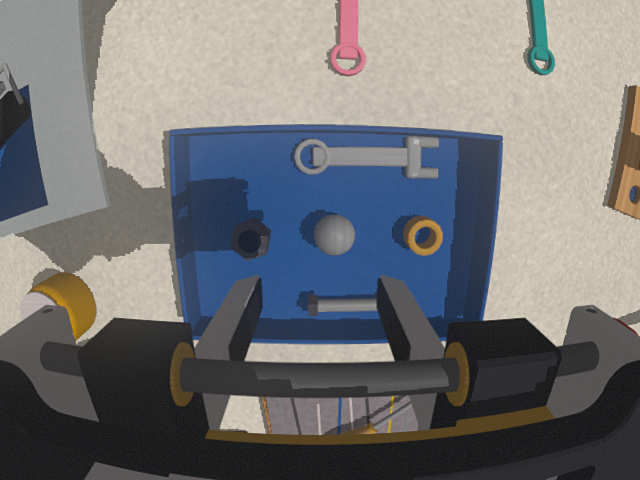

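>>> step_arm:
  translation:
    - [0.0015, 0.007, -0.03]
    - [0.0015, 0.007, -0.04]
    - [0, 0, -0.03]
    - [0, 0, -0.008]
    - [0, 0, 0]
  dr:
    - [0.2, 0.2, 0]
    - [0, 0, 0]
    - [0, 0, 0]
    - [0, 0, 0]
    - [0, 0, 0]

```text
time_s: 4.25
eef_pos: [566.2, -286.0, 67.2]
tcp_rot: [[-0.998, 0.067, 0.01], [0.067, 0.998, 0.006], [-0.009, 0.007, -1.0]]
contact_force: [-0.2, -0.4, -0.0]
grip_width: 0.633
```

```bash
python3 w.py w2.png ball_center:23
```

```text
4.25 [ 566.2 -286.    67.2] [  6.  31.  21. 106. -16.  45. 121.]
ball_center [307.7 262.2  61.6  57.9] 0.81 [ 559.5 -291.7   23. ]
```

View pics/w2.png

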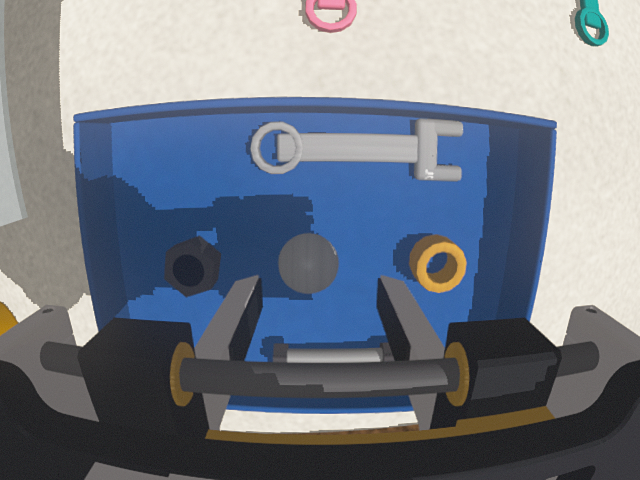

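>>> step_arm:
  translation:
    - [-0.0065, -0.0055, -0.008]
    - [0, 0, -0.01]
    - [0, 0, 0]
  dr:
    - [-0.35, 0.6, 0]
    - [0, 0, 0]
    - [0, 0, 0]

```text
time_s: 4.65
eef_pos: [561.4, -293.6, 52.8]
tcp_rot: [[-0.998, 0.068, 0.005], [0.068, 0.998, -0.003], [-0.005, -0.003, -1.0]]
contact_force: [-0.3, -0.6, 0.5]
grip_width: 0.638
```

>>> step_arm:
  translation:
    - [-0.001, 0.001, -0.012]
    - [0, 0.0005, -0.01]
    - [0, 0, -0.004]
    - [0, 0, 0]
  dr:
    - [0.1, 0.3, 0]
    - [0, 0, 0]
    - [0, 0, 0]
    - [0, 0, 0]

```text
time_s: 5.05
eef_pos: [560.3, -292.1, 24.4]
tcp_rot: [[-0.998, 0.068, -0.001], [0.068, 0.998, -0.001], [0.0, -0.001, -1.0]]
contact_force: [-0.2, -0.8, 0.5]
grip_width: 0.641
```

>>> step_arm:
  translation:
    - [0, 0, 0.0015]
    - [0, 0, 0]
    - [0, 0, 0]
    - [0, 0, 0]
    - [0, 0, 0]
  dr:
    - [0, 0, 0]
    - [0, 0, 0]
    - [0, 0, 0]
    - [0, 0, 0]
    - [0, 0, 0]
  fingers: 0.02
  grip_force: 20

```text
time_s: 5.55
eef_pos: [560.5, -292.3, 26.6]
tcp_rot: [[-0.998, 0.068, 0.0], [0.068, 0.998, -0.001], [-0.0, -0.001, -1.0]]
contact_force: [0.3, -0.3, -2.0]
grip_width: 0.371
```

>>> step_arm:
  translation:
    - [0, 0, 0]
    - [0, 0, 0.01]
    - [0, 0, 0.03]
    - [0, 0, 0.04]
    - [0, 0, 0.02]
  dr:
    - [0, 0, 0]
    - [0, 0, 0]
    - [0, 0, 0]
    - [0, 0, 0]
    - [0, 0, 0]

```text
time_s: 6.05
eef_pos: [557.9, -291.5, 128.3]
tcp_rot: [[-0.998, 0.068, -0.006], [0.068, 0.998, 0.0], [0.006, 0.0, -1.0]]
contact_force: [0.0, -0.7, -2.2]
grip_width: 0.372
```

```bash
python3 w.py w3.png ball_center:123; python3 -c "
from h import *
s=readout.sense();print(s['grip_width'],s['contact_force'])"
```

```text
6.05 [ 557.9 -291.5  128.3] [  4.  27.  23. 104. -13.  52. 119.]
ball_center [320.4 298.9  71.   69.5] 0.83 [ 558.3 -290.5  123. ]
0.37260479995120555 [-0.32343023 -0.23797365 -1.90700354]
```

View pics/w3.png

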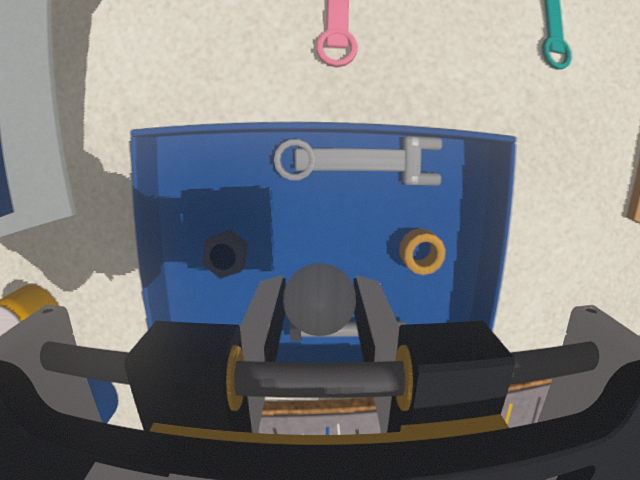

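>>> step_arm:
  translation:
    - [0, 0.025, 0.01]
    - [-0.002, 0.045, 0.01]
    - [-0.003, 0.045, 0]
    - [-0.003, 0.045, 0]
    - [-0.003, 0.045, 0]
  dr:
    - [0, 0, 0]
    - [0, 0, -3]
    - [0, 0, -3]
    - [0, 0, -3]
    - [0, 0, -3]

```text
time_s: 6.65
eef_pos: [544.3, -87.3, 148.0]
tcp_rot: [[-0.957, 0.291, -0.005], [0.291, 0.957, -0.002], [0.004, -0.003, -1.0]]
contact_force: [1.8, 0.4, -2.0]
grip_width: 0.377
```

>>> step_arm:
  translation:
    - [0, 0.045, 0]
    - [0, 0.045, 0]
    - [-0.003, 0.035, 0]
    - [0, 0.015, 0]
    - [0, 0, 0]
  dr:
    - [0, 0, 0]
    - [0, 0, 0]
    - [0, 0, 0]
    - [0, 0, 0]
    - [0, 0, 0]

```text
time_s: 7.15
eef_pos: [537.2, 65.8, 145.4]
tcp_rot: [[-0.959, 0.284, -0.009], [0.284, 0.959, -0.0], [0.008, -0.003, -1.0]]
contact_force: [-0.2, -0.3, -3.0]
grip_width: 0.37
```

```bash
python3 w.py w4.png tray:14 ball_center:133
```

```text
7.15 [537.2  65.8 145.4] [-32.  18.  22. 114.  -9.  50.  68.]
tray [322.8 178.9  84.  187.4] 0.67 [490.3  82.8  14. ]
ball_center [321.1 297.6  71.9  71.7] 0.84 [539.9  66.4 133. ]
```

View pics/w4.png

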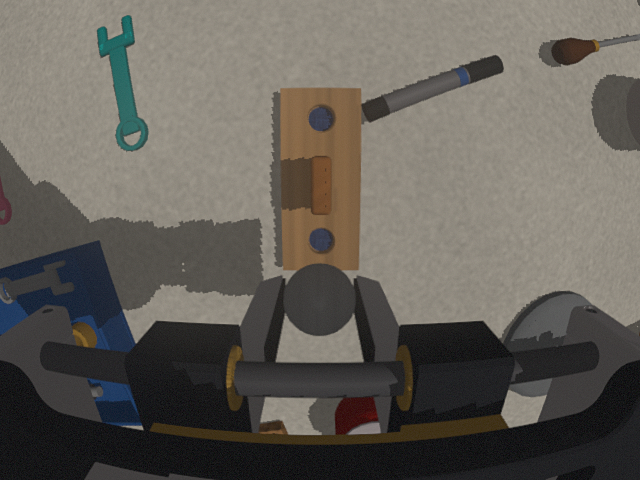

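```bash
cat > pk.py <<'E'
from h import *
import sys
def pockets(fn,m,box=(285,90,360,275)):
    im=cv2.imread('pics/'+fn).astype(int); x0,y0,x1,y1=box
    M=((im[:,:,0]-im[:,:,2])>5).astype(np.uint8); Z=np.zeros_like(M); Z[y0:y1,x0:x1]=M[y0:y1,x0:x1]
    n,l,st,c=cv2.connectedComponentsWithStats(Z)
    for i in range(1,n):
        if st[i,4]>100:
            u=st[i,0]+(st[i,2]-1)/2;v=st[i,1]+(st[i,3]-1)/2
            print(st[i],c[i],atz(m,*c[i],14,True).round(1),atz(m,u,v,14,True).round(1))
if __name__=='__main__': pockets(sys.argv[1],camera_model('wrist'))
E
python3 pk.py w4.png
python3 - <<'E'
from h import *
m=camera_model('wrist')
for n,p in dict(tl=(280.5,88),tr=(361.5,88),br=(359,270),bl=(283,270)).items(): print(n,atz(m,*p,14,True).round(1))
E
```

```text
[309 108  23  23 380] [319.2        119.07631579] [443.9  90.3  14. ] [444.  91.  14.]
[310 229  21  22 359] [319.83286908 239.17548747] [537.7  62.6  14. ] [538.   62.7  14. ]
tl [410.3  68.4  14. ]
tr [428.8 130.   14. ]
br [572.9  86.7  14. ]
bl [554.4  25.   14. ]
```

Run:
```python
from h import *
m=camera_model('wrist');print(atz(m,320.5,298.5,141.8,True), atz(m,321,240.5,14,True),atz(m,321,119,14,True))
```

```text
[537.29596793  63.2430305  141.8       ] [539.02788283  63.21685625  14.        ] [444.22647155  91.72264019  14.        ]
```

>>> step_arm:
  translation:
    - [0.0015, -0.002, -0.025]
    - [0, 0, -0.03]
    - [0, 0, -0.02]
    - [0, 0, -0.005]
    - [0, 0, 0]
  dr:
    - [-0.1, -0.5, 0]
    - [0, 0, 0]
    - [0, 0, 0]
    - [0, 0, 0]
    - [0, 0, 0]

```text
time_s: 7.8
eef_pos: [540.2, 51.8, 64.2]
tcp_rot: [[-0.954, 0.299, 0.003], [0.299, 0.954, -0.005], [-0.004, -0.004, -1.0]]
contact_force: [-0.1, -0.8, -0.9]
grip_width: 0.37
```

>>> step_arm:
  translation:
    - [-0.0012, 0.0115, -0.004]
    - [0, 0, -0.006]
    - [0, 0, 0]
    - [0, 0, 0]
  dr:
    - [0.25, 0.2, 0.5]
    - [0, 0, 0]
    - [0, 0, 0]
    - [0, 0, 0]

```text
time_s: 8.2
eef_pos: [540.5, 63.8, 56.0]
tcp_rot: [[-0.957, 0.291, 0.003], [0.291, 0.957, 0.001], [-0.002, 0.002, -1.0]]
contact_force: [-0.5, -0.2, -2.1]
grip_width: 0.374
```

```bash
python3 w.py w5.png ball_center:48;python3 pk.py w5.png
```

```text
8.2 [540.5  63.8  56. ] [-29.  25.  19. 117. -13.  39.  72.]
ball_center [320.6 299.1  69.6  73.4] 0.89 [542.4  64.4  48. ]
[304  90  32  25 621] [318.81642512 100.56199678] [444.9  92.9  14. ] [445.8  93.1  14. ]
[311 253  26  13 160] [324.88125 258.59375] [532.5  70.   14. ] [532.5  69.2  14. ]
```

View pics/w5.png

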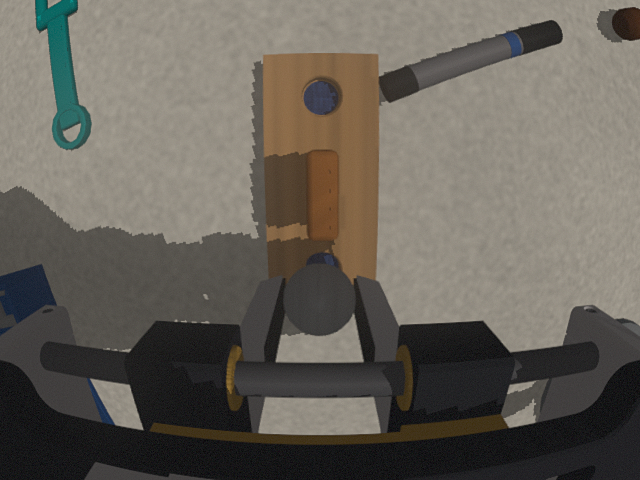

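Run:
```python
from h import *
m=camera_model('wrist')
n=atz(m,322.3,96.5,14,True); d=np.array([.958,-.288,0]); print(n,n+100*d)
for q in dict(tl=(264,54),tr=(378,54)).values(): print(atz(m,*q,14,True))
print('ball',atz(m,320.,299,52.4,True))
```

```text
[443.24819368  95.44257558  14.        ] [539.04819368  66.64257558  14.        ]
[409.40997901  71.83145231  14.        ]
[427.75591796 132.65108978  14.        ]
ball [540.31984728  64.4493112   52.4       ]
```

>>> step_arm:
  translation:
    - [-0.0016, 0.0015, -0.008]
    - [0, 0, -0.004]
    - [0, 0, 0]
    - [0, 0, 0]
  dr:
    - [-0.1, 0.15, 0]
    - [0, 0, 0]
    - [0, 0, 0]
    - [0, 0, 0]

```text
time_s: 8.7
eef_pos: [538.8, 65.2, 43.1]
tcp_rot: [[-0.957, 0.291, -0.0], [0.291, 0.957, -0.001], [-0.0, -0.001, -1.0]]
contact_force: [-0.2, -0.0, -1.8]
grip_width: 0.37
```

```bash
python3 w.py w6.png ball_center:39
python3 - <<'E'
from h import *
m,im=snap('side','s1.png');print([ (np.round(d['bbox'],1),d['score']) for d in models.search_frame('side','ball_center')])
cv2.imwrite('pics/s1c.png',cv2.resize(im[200:320,240:400,::-1],None,fx=4,fy=4,interpolation=cv2.INTER_CUBIC))
E
```

```text
8.7 [538.8  65.2  43.1] [-29.  26.  19. 118. -13.  38.  72.]
ball_center [319.4 298.9  76.4  72.7] 0.87 [538.7  65.8  39. ]
[(array([315.8, 251.8,  12.3,  13.5]), 0.6)]
```

View pics/w6.png

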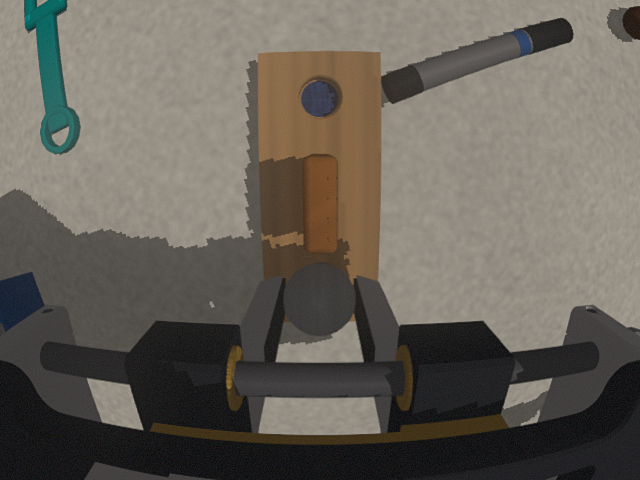

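View pics/s1c.png

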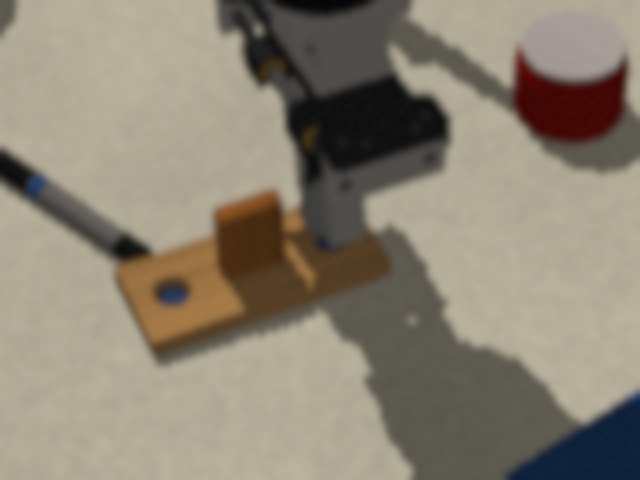

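Run:
```python
from h import *
m=camera_model('wrist')
n=atz(m,320.5,97,14,True); d=np.array([.957,-.290,0]); print(n,n+100*d)
a,b=[atz(m,*q,14,True) for q in [(258,52.5),(380.5,52.5)]]; print(a,b,(a+b)/2+125*d)
print('ball',atz(m,320.,299,39.5,True))
```

```text
[443.27903078  95.47451617  14.        ] [538.97903078  66.47451617  14.        ]
[409.53065646  71.4627145   14.        ] [428.2348502  132.98213746  14.        ] [538.50775333  65.97242598  14.        ]
ball [538.9523999   66.08027685  39.5       ]
```

>>> step_arm:
  translation:
    - [0, 0, -0.005]
    - [0, 0, -0.004]
    - [0, 0, 0]
    - [0, 0, 0]
  dr:
    - [0, 0, 0]
    - [0, 0, 0]
    - [0, 0, 0]
    - [0, 0, 0]

```text
time_s: 9.3
eef_pos: [539.1, 65.2, 33.6]
tcp_rot: [[-0.957, 0.291, 0.001], [0.291, 0.957, -0.001], [-0.001, -0.0, -1.0]]
contact_force: [0.4, -0.2, -1.8]
grip_width: 0.374
```

>>> step_arm:
  translation:
    - [0, 0.0003, -0.0015]
    - [0, 0, 0]
    - [0, 0, 0]
  dr:
    - [0, 0, 0]
    - [0, 0, 0]
    - [0, 0, 0]

```text
time_s: 9.6
eef_pos: [539.1, 65.6, 32.0]
tcp_rot: [[-0.957, 0.291, 0.001], [0.291, 0.957, -0.001], [-0.001, -0.0, -1.0]]
contact_force: [-0.2, 0.2, -2.9]
grip_width: 0.37
```

>>> step_arm:
  translation:
    - [0, 0, 0]
    - [0, 0, 0]
    - [0, 0, 0]
    - [0, 0, 0]
    - [0, 0, 0]
  dr:
    - [0, 0, 0]
    - [0, 0, 0]
    - [0, 0, 0]
    - [0, 0, 0]
    - [0, 0, 0]
  fingers: 0.06

```text
time_s: 10.1
eef_pos: [539.7, 65.7, 32.6]
tcp_rot: [[-0.957, 0.291, 0.002], [0.291, 0.957, -0.0], [-0.002, 0.0, -1.0]]
contact_force: [-0.1, -1.1, 0.4]
grip_width: 0.638
```

```bash
python3 w.py w7.png ball_center:28 tray:14
```

```text
10.1 [539.7  65.7  32.6] [-28.  27.  18. 118. -14.  36.  72.]
ball_center [319.8 296.8  75.1  70.5] 0.94 [538.8  66.7  28. ]
tray [316.9 187.  135.2 286.7] 0.65 [487.9  80.6  14. ]
```

View pics/w7.png

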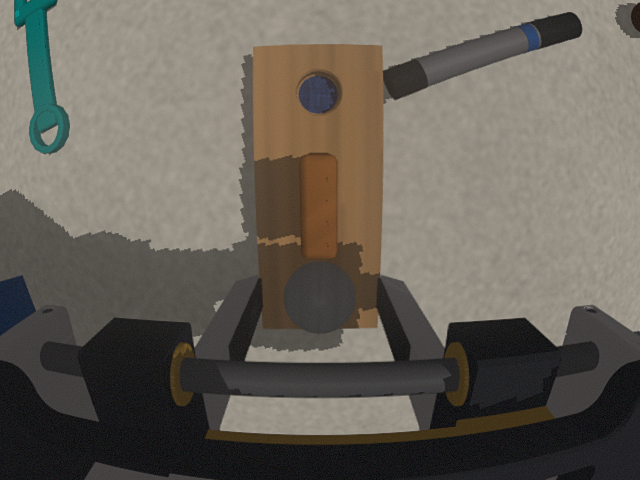

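>>> step_arm:
  translation:
    - [0, 0, 0.01]
    - [0, 0, 0.02]
    - [0, 0, 0.03]
    - [0, 0, 0.02]
    - [0, 0, 0]
  dr:
    - [0, 0, 0]
    - [0, 0, 0]
    - [0, 0, 0]
    - [0, 0, 0]
    - [0, 0, 0]

```text
time_s: 10.75
eef_pos: [539.0, 65.0, 117.3]
tcp_rot: [[-0.956, 0.292, 0.001], [0.292, 0.956, -0.001], [-0.001, -0.001, -1.0]]
contact_force: [0.1, 0.3, -0.3]
grip_width: 0.636
```

>>> step_arm:
  translation:
    - [-0.02, 0.006, 0]
    - [-0.022, 0.007, 0]
    - [-0.006, 0.002, 0]
    - [0, 0, 0]
    - [0, 0, 0]
  dr:
    - [0, 0, 0]
    - [0, 0, 0]
    - [0, 0, 0]
    - [0, 0, 0]
    - [0, 0, 0]

```text
time_s: 11.25
eef_pos: [490.5, 80.1, 117.9]
tcp_rot: [[-0.956, 0.292, 0.003], [0.292, 0.956, -0.0], [-0.003, 0.001, -1.0]]
contact_force: [0.5, 0.7, 0.5]
grip_width: 0.637
```

```bash
python3 w.py w8.png ball_center:28
```

```text
11.25 [490.5  80.1 117.9] [-35.  16.  21. 121.  -8.  44.  64.]
ball_center [322.8 317.5  51.   41.3] 0.94 [541.5  68.   28. ]
ball_center [319.4 240.8  93.  190.7] 0.2 [483.   83.1  28. ]
```

View pics/w8.png

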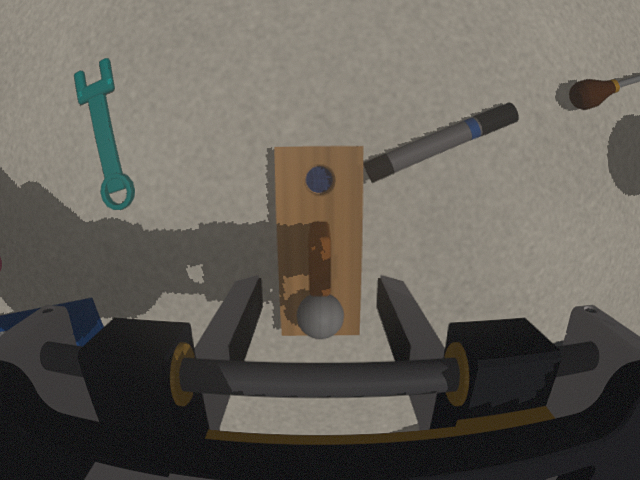

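Run:
```python
from h import *
m=camera_model('wrist')
d=np.array([.957,-.290,0]);n=atz(m,320,180.5,14,True);print(n,n+50*d)
a,b=[atz(m,*q,14,True) for q in [(275.5,147),(363,147)]]; print(a,b,(a+b)/2+75*d)
b=atz(m,321,316,28,True);print(b,b-50*d, (b-n))
```

```text
[443.57588418  95.48887501  14.        ] [491.42588418  80.98887501  14.        ]
[410.57934418  72.03705442  14.        ] [429.0246435  132.35404356  14.        ] [491.57699384  80.44554899  14.        ]
[539.98393866  66.81554692  28.        ] [492.13393866  81.31554692  28.        ] [ 96.40805449 -28.67332809  14.        ]
```

>>> step_arm:
  translation:
    - [0.0005, 0.001, -0.02]
    - [0, 0, -0.03]
    - [0, 0, -0.018]
    - [0, 0, 0]
    - [0, 0, 0]
  dr:
    - [0, 0.15, 0]
    - [0, 0, 0]
    - [0, 0, 0]
    - [0, 0, 0]
    - [0, 0, 0]

```text
time_s: 11.85
eef_pos: [494.7, 79.8, 48.0]
tcp_rot: [[-0.956, 0.295, 0.002], [0.295, 0.956, -0.001], [-0.003, -0.0, -1.0]]
contact_force: [0.0, -0.3, -0.2]
grip_width: 0.641
```

>>> step_arm:
  translation:
    - [-0.003, 0.0012, -0.004]
    - [0, 0, -0.003]
    - [0, 0, 0]
    - [0, 0, 0]
  dr:
    - [0, 0.15, 0.2]
    - [0, 0, 0]
    - [0, 0, 0]
    - [0, 0, 0]

```text
time_s: 12.25
eef_pos: [493.2, 81.3, 42.8]
tcp_rot: [[-0.957, 0.291, 0.003], [0.291, 0.957, 0.0], [-0.003, 0.001, -1.0]]
contact_force: [-0.2, -0.5, 0.0]
grip_width: 0.64
```

>>> step_arm:
  translation:
    - [0.0035, -0.0022, -0.0025]
    - [0, 0, 0]
    - [0, 0, 0]
  dr:
    - [0, 0.15, 0]
    - [0, 0, 0]
    - [0, 0, 0]

```text
time_s: 12.55
eef_pos: [497.5, 79.1, 40.8]
tcp_rot: [[-0.957, 0.291, 0.001], [0.291, 0.957, 0.001], [-0.001, 0.001, -1.0]]
contact_force: [0.7, -1.4, 0.4]
grip_width: 0.642
```

>>> step_arm:
  translation:
    - [0, 0, 0]
    - [0, 0, 0]
    - [0, 0, 0]
    - [0, 0, 0]
    - [0, 0, 0]
  dr:
    - [0, 0, 0]
    - [0, 0, 0]
    - [0, 0, 0]
    - [0, 0, 0]
    - [0, 0, 0]
  fingers: 0.02
  grip_force: 20

```text
time_s: 13.05
eef_pos: [497.5, 79.1, 40.8]
tcp_rot: [[-0.957, 0.291, 0.001], [0.291, 0.957, 0.001], [-0.001, 0.001, -1.0]]
contact_force: [0.0, 0.8, 0.3]
grip_width: 0.246
```

>>> step_arm:
  translation:
    - [0, 0, 0]
    - [0, 0, 0]
    - [0, 0, 0]
    - [0, 0, 0]
  dr:
    - [0, 0, 0]
    - [0, 0, 0]
    - [0, 0, 0]
    - [0, 0, 0]
  fingers: 0.0
  grip_force: 55

```text
time_s: 13.45
eef_pos: [497.5, 79.1, 40.8]
tcp_rot: [[-0.957, 0.291, 0.001], [0.291, 0.957, 0.001], [-0.001, 0.001, -1.0]]
contact_force: [0.6, 0.3, 0.2]
grip_width: 0.143
```

```bash
python3 w.py w9.png ball_center:28
```

```text
13.45 [497.5  79.1  40.8] [-32.  24.  19. 123. -13.  35.  69.]
ball_center [320.2 352.4  33.8  19.5] 0.77 [532.4  69.5  28. ]
```

View pics/w9.png

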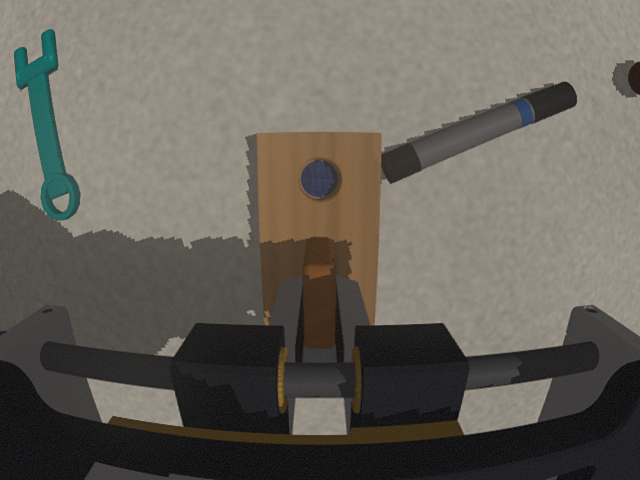

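>>> step_arm:
  translation:
    - [0, 0, 0.006]
    - [0, 0, 0.012]
    - [0, 0, 0.012]
    - [0, 0, 0.006]
    - [0, 0, 0]
  dr:
    - [0, 0, 0]
    - [0, 0, 0]
    - [0, 0, 0]
    - [0, 0, 0]
    - [0, 0, 0]

```text
time_s: 14.05
eef_pos: [496.9, 78.9, 80.2]
tcp_rot: [[-0.957, 0.291, 0.0], [0.291, 0.957, 0.001], [-0.0, 0.001, -1.0]]
contact_force: [-0.4, -0.4, -3.3]
grip_width: 0.145
```

```bash
python3 w.py w10.png tray:50
python3 - <<'E'
from h import *
m,im=snap('side','s2.png')
cv2.imwrite('pics/s2c.png',cv2.resize(im[180:320,240:400,::-1],None,fx=4,fy=4,interpolation=cv2.INTER_CUBIC))
E
```

```text
14.05 [496.9  78.9  80.2] [-33.  20.  20. 122. -11.  40.  67.]
tray [316.8 241.3 126.7 216.3] 0.78 [474.6  84.8  50. ]
```

View pics/w10.png

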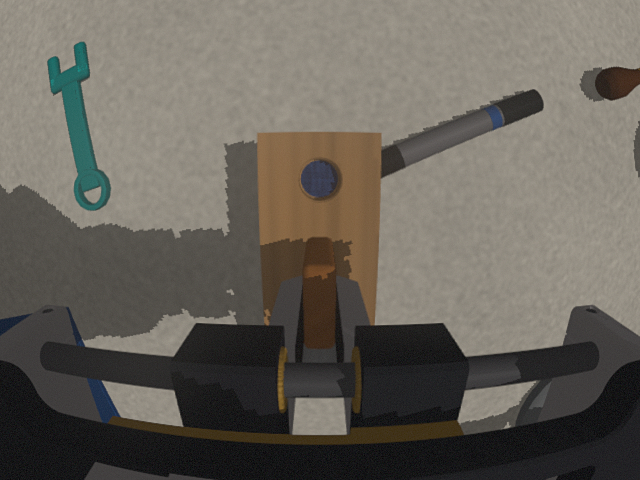

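View pics/s2c.png

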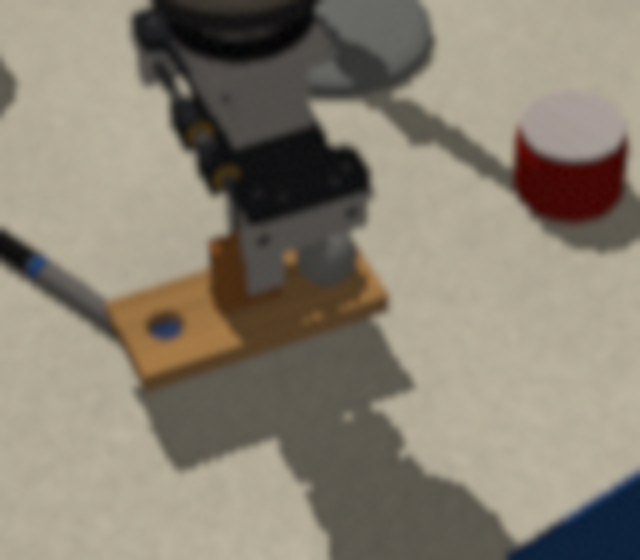

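>>> step_arm:
  translation:
    - [0, 0, 0.01]
    - [0, 0, 0.02]
    - [0, 0, 0.025]
    - [0, 0, 0.025]
    - [0, 0, 0.02]
  dr:
    - [0, 0, 0]
    - [0, 0, 0]
    - [0, 0, 0]
    - [0, 0, 0]
    - [0, 0, 0]

```text
time_s: 14.7
eef_pos: [493.2, 77.2, 180.5]
tcp_rot: [[-0.956, 0.292, -0.009], [0.292, 0.956, -0.004], [0.007, -0.007, -1.0]]
contact_force: [-0.8, 0.6, -3.2]
grip_width: 0.147
```

>>> step_arm:
  translation:
    - [0.002, 0.01, 0.01]
    - [0.008, 0.015, 0.0]
    - [0.01, 0.018, 0]
    - [0.01, 0.018, 0]
    - [0.01, 0.018, 0]
  dr:
    - [0, 0, 1]
    - [0, 0, 2]
    - [0, 0, 2.5]
    - [0, 0, 2.5]
    - [0, 0, 2.5]

```text
time_s: 15.2
eef_pos: [535.1, 161.8, 191.5]
tcp_rot: [[-0.995, 0.101, -0.007], [0.101, 0.995, -0.003], [0.007, -0.004, -1.0]]
contact_force: [0.5, 0.1, -3.0]
grip_width: 0.147
```

>>> step_arm:
  translation:
    - [0.012, 0.018, 0.002]
    - [0.012, 0.018, 0.002]
    - [0.012, 0.018, 0.002]
    - [0.006, 0.01, 0.001]
    - [0.002, 0.004, 0]
  dr:
    - [0, -0.2, 2.5]
    - [0, -0.2, 2.5]
    - [0, 0, 2.0]
    - [0, 0, 1]
    - [0, 0, 0]

```text
time_s: 15.7
eef_pos: [579.4, 241.7, 190.5]
tcp_rot: [[-0.998, -0.061, -0.008], [-0.061, 0.998, -0.006], [0.008, -0.006, -1.0]]
contact_force: [0.3, -0.1, -3.8]
grip_width: 0.147
```

>>> step_arm:
  translation:
    - [0, 0, 0]
    - [0, 0, 0]
    - [0, 0, 0]
  dr:
    - [0, 0, 0]
    - [0, 0, 0]
    - [0, 0, 0]

```text
time_s: 16.0
eef_pos: [578.3, 241.1, 188.7]
tcp_rot: [[-0.998, -0.06, -0.01], [-0.06, 0.998, -0.008], [0.011, -0.007, -1.0]]
contact_force: [-0.8, -0.2, -3.2]
grip_width: 0.148
```

>>> step_arm:
  translation:
    - [0.004, -0.002, 0.006]
    - [0.004, -0.002, 0.006]
    - [0, 0, 0]
    - [0, 0, 0]
    - [0, 0, 0]
  dr:
    - [0.25, -0.3, 0.2]
    - [0.25, -0.3, 0]
    - [0, 0, 0]
    - [0, 0, 0]
    - [0, 0, 0]

```text
time_s: 16.5
eef_pos: [587.3, 234.5, 203.2]
tcp_rot: [[-0.998, -0.061, 0.003], [-0.061, 0.998, 0.002], [-0.003, 0.002, -1.0]]
contact_force: [-0.9, -0.2, -3.6]
grip_width: 0.142
```

Run:
```python
from h import *
s=readout.sense();print(s['time_s'],s['eef_pos'],s['tcp_rot'].round(3))
for n in ('side','top','wrist'):
    m,im=snap(n,n+'9.png')
    for t in ('ball_center','lens_center','tray'): print(n,t,[(np.round(d['bbox'],1).tolist(),round(d['score'],2)) for d in models.search_frame(n,t)[:2]])
    if n=='side': cv2.imwrite('pics/s9.png',cv2.resize(im[80:250,250:400,::-1],None,fx=3.5,fy=3.5,interpolation=cv2.INTER_CUBIC))
    if n=='top': cv2.imwrite('pics/t9.png',cv2.resize(im[120:300,170:370,::-1],None,fx=3.3,fy=3.3,interpolation=cv2.INTER_CUBIC))
    if n!='wrist':print('expected ball',proj(m,[629.7,240,187.5]))
```

```text
16.5 [587.27065626 234.53866152 203.19976885] [[-0.998 -0.061  0.003]
 [-0.061  0.998  0.002]
 [-0.003  0.002 -1.   ]]
side ball_center [([301.4, 150.4, 16.2, 12.6], 0.46)]
side lens_center [([332.8, 136.7, 35.0, 43.9], 0.89)]
side tray []
expected ball [301.41496625 151.69375931]
top ball_center []
top lens_center [([245.0, 158.0, 45.7, 22.4], 0.58), ([456.6, 280.0, 53.9, 20.7], 0.4)]
top tray [([248.2, 229.8, 22.6, 68.7], 0.86)]
expected ball [238.03088398 204.22747789]
wrist ball_center [([320.3, 353.7, 36.2, 18.6], 0.81), ([284.9, 71.6, 137.0, 26.7], 0.21)]
wrist lens_center [([320.7, 426.6, 58.0, 9.7], 0.84), ([14.7, 201.3, 26.9, 155.4], 0.59)]
wrist tray [([319.1, 240.1, 125.3, 219.8], 0.79)]
```

View pics/s9.png

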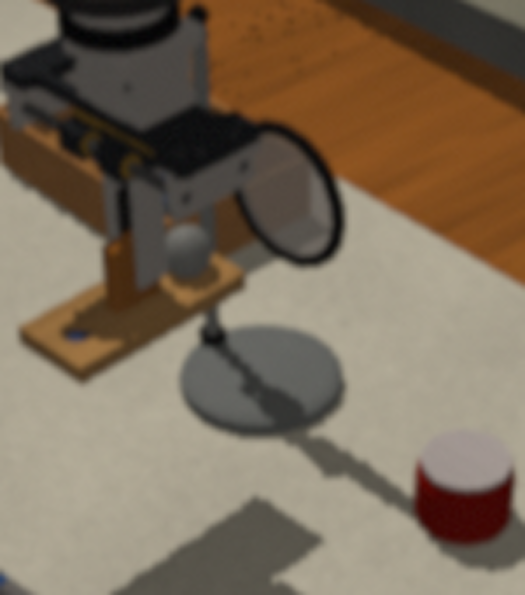

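View pics/t9.png

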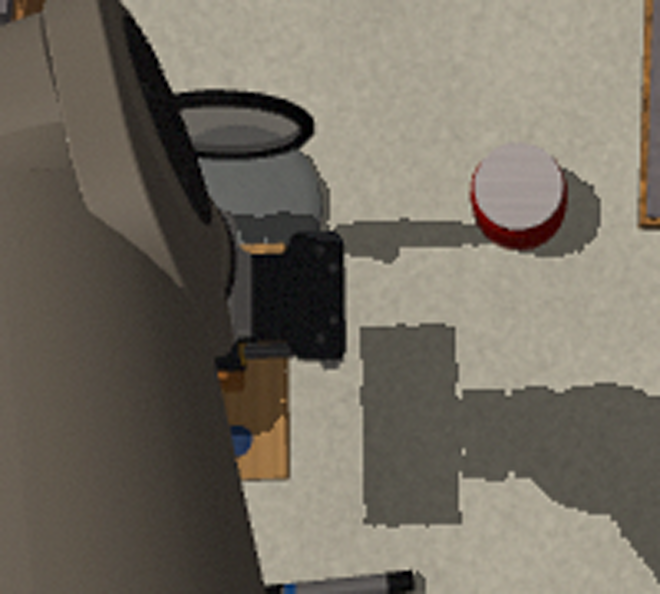

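View pics/wrist9.png

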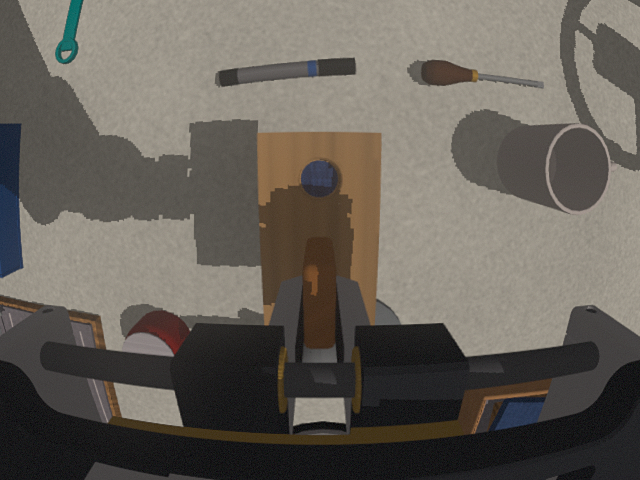

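>>> step_arm:
  translation:
    - [-0.001, 0.002, -0.002]
    - [0, 0, 0]
    - [0, 0, 0]
    - [0, 0, 0]
    - [0, 0, 0]
  dr:
    - [0, 0, 0]
    - [0, 0, 0]
    - [0, 0, 0]
    - [0, 0, 0]
    - [0, 0, 0]

```text
time_s: 17.6
eef_pos: [586.0, 237.1, 200.7]
tcp_rot: [[-0.998, -0.061, 0.002], [-0.061, 0.998, 0.002], [-0.003, 0.002, -1.0]]
contact_force: [0.1, -0.3, -3.7]
grip_width: 0.147
```

>>> step_arm:
  translation:
    - [0, 0, 0]
    - [0, 0, 0]
    - [0, 0, 0]
  dr:
    - [0, 0, 0]
    - [0, 0, 0]
    - [0, 0, 0]

```text
time_s: 17.9
eef_pos: [586.1, 237.0, 200.7]
tcp_rot: [[-0.998, -0.061, 0.003], [-0.061, 0.998, 0.002], [-0.003, 0.002, -1.0]]
contact_force: [-0.4, -0.3, -3.1]
grip_width: 0.147
```

Run:
```python
from h import *
s=readout.sense();print(s['time_s'],s['eef_pos'],np.abs(s['qvel']).max(),s['grip_width'],s['contact_force'])
m,im=snap('side','side10.png')
print([(np.round(d['bbox'],1).tolist(),round(d['score'],2)) for d in models.search_frame('side','ball_center')[:2]])
cv2.imwrite('pics/s10.png',cv2.resize(im[80:400,250:550,::-1],None,fx=1.8,fy=1.8,interpolation=cv2.INTER_CUBIC))
s=readout.sense();print(s['time_s'],s['eef_pos'])
```

```text
17.9 [586.0666973  237.00443909 200.74961   ] 0.07360692637632507 0.1468679589844677 [-0.39418469 -0.26475619 -3.09163472]
[([300.9, 151.2, 13.1, 8.7], 0.62), ([219.1, 179.8, 37.4, 43.7], 0.18)]
18.0 [586.04732448 237.01899101 200.73304776]
```

View pics/s10.png

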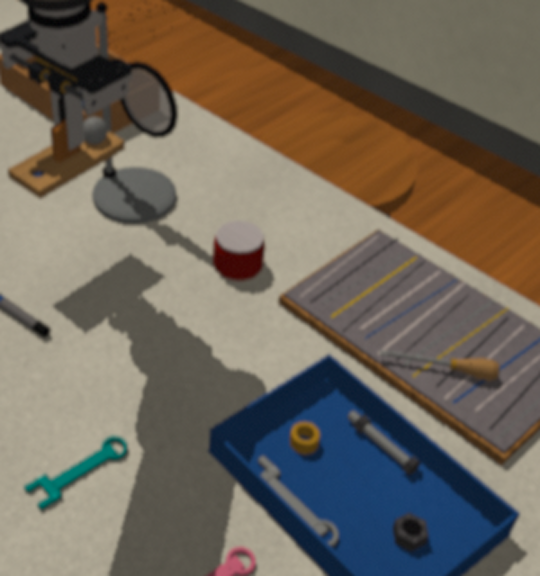

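The picture shows the ball in its pocket in front of the lens (crop pixel about 94,128), the tray level, and the four other spares still in the bin. The arm is still, so I am handing in.

```bash
python3 -c "
from h import *
print(workorder.close_job()); print(readout.sense()['time_s'])"
```

```text
the job is handed in; nothing more can be done
None
the job is handed in; nothing more can be done
```

I took the steel ball out of the bin, set it in the tray pocket farther from the robot and released it. I then gripped the tray by its upright grip and carried it to the magnifier. The job was handed in at about 18 s, with the arm still holding the tray there.

**Last checks before handing in**
- **Ball position:** from the measured arm pose, the ball is about 100 mm from the lens on the robot's side, and within a few mm of its axis sideways and in height. The side camera saw it at pixel (301, 151), against an expected (301, 152).
- **Tray:** it looked level, and the tool was tilted under 0.3°. The joints were practically still. The measured load was about 3.1–3.7 N, which matches the tray plus ball. In the wrist images up to the first stop at the lens it had not turned in the grip.
- **Other things:** the nut, bush, bolt and spanner were still in the bin. No bump showed in the pictures or the force readings.

**What disagreed or was not seen**
- **Pocket measurement:** one wrist picture disagreed with the others by about 3 mm. It was probably taken while the arm was still moving. I measured again before setting the ball down.
- **Top camera:** it could not see the ball at the end because the arm was in the way. The final position rests on the side camera and the arm's pose.

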